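Take the section-cutting supplies off the pile and park each on its own tray

TASK

The section-cutting supplies were left piled on the grey mat. Take the pile apart one thing at a time, from the top down, and set each flat and lengthwise, centred between the end lips of its own tray: the orange cassette on the orange tray, the blade dispenser on the black tray, the cover-slip box on the purple tray and the slide box, lying on its large face as it does now, on the blue tray. Do not tip or drop anything, and leave the empty green cassette where it is.

Things in the scene. Friction and masses are not known exactly. Their poses are not given: they have to be found in the camera images.
- cassette: Orange tissue cassette with a cream wax block on top, the top of the pile. Base 28 x 41 x 6 mm; the wax, 24 mm wide and 8 mm high, sits on the base over y = -10 to +19 mm (14 mm high in all). Its origin is the centre of its underside; its z is up; its long side lies along its y, its short side along its x. Grip it by the base, across the 28 mm.
- blade_dispenser: White blade dispenser with a blue label, 24 x 70 x 12 mm, second from the top of the pile. Its origin is the centre of its underside; its z is up; its long side lies along its y, its short side along its x. Grip it across the 24 mm.
- cover_box: White and purple cover-slip box, 60 x 60 x 22 mm, third from the top (on the slide box). Origin: centre of its underside; z up, x and y along its sides; its x sides are the ones to grip, since the long end strips of the slide box show beyond its y sides.
- slide_box_mid (a point): Centre of the white and blue slide box, a closed carton lying on one of its large faces at the bottom of the pile: 58 mm wide, 84 mm long and 32 mm high as it lies, so this point is 16 mm above what it lies on. y runs level along the 84 mm, z level across the 58 mm (the grip), x is vertical. The grey mat under it is 2 mm thick.
- tray_orange: Parking tray for the orange cassette: a fixed flat orange plastic plate, 42 mm wide (its x) and 65 mm long (its y), with a 4 mm thick lip at each of the two short ends (57 mm between the lips), no walls along the long sides. The plate is 3 mm thick and the lips stand 8 mm above the bench. Origin: centre of its underside, on the bench; z up.
- tray_black: Parking tray for the blade dispenser: a fixed flat black plastic plate, 42 mm wide (its x) and 94 mm long (its y), with a 4 mm thick lip at each of the two short ends (86 mm between the lips), no walls along the long sides. The plate is 3 mm thick and the lips stand 8 mm above the bench. Origin: centre of its underside, on the bench; z up.
- tray_purple: Parking tray for the cover-slip box: a fixed flat purple plastic plate, 66 mm wide (its x) and 84 mm long (its y), with a 4 mm thick lip at each of the two short ends (76 mm between the lips), no walls along the long sides. The plate is 3 mm thick and the lips stand 8 mm above the bench. Origin: centre of its underside, on the bench; z up.
- tray_blue: Parking tray for the slide box: a fixed flat blue plastic plate, 66 mm wide (its x) and 108 mm long (its y), with a 4 mm thick lip at each of the two short ends (100 mm between the lips), no walls along the long sides. The plate is 3 mm thick and the lips stand 8 mm above the bench. Origin: centre of its underside, on the bench; z up.
- spare_cassette: Empty slotted green tissue cassette, 28 x 41 x 7 mm, loose on the bench between the trays; a bystander to leave where it is. Origin: the centre of its underside, z up, long side along y. (Also near the work, fixed: right of the trays a water bath, 150 mm high with a 310 mm high back; upright bottles up to 190 mm high at the far end.)
There are look-alikes about, which are no part of the job. Of the things like the cassette, leave any that is red or turquoise; of the rest the larger one is meant.

How it is judged:
On the way, in this order (a step that is already met when the one before it is completed fails the run):
1. the orange cassette lies on its tray, released (horizontal distance between cassette and tray_orange below 0.012 m and angle between the y axis of cassette and the y axis of tray_orange, either way round below 0.2 rad and contact force between the fingers and cassette below 0.05 N and z of cassette in the frame of tray_orange between 0.0005 and 0.0065 m and angle between cassette's own z axis and vertical below 0.06 rad and linear speed of cassette below 0.02 m/s and angular speed of cassette below 0.2 rad/s), for 0.2 s.
2. the blade dispenser lies on its tray, released (after the one above it) (horizontal distance between blade_dispenser and tray_black below 0.012 m and angle between the y axis of blade_dispenser and the y axis of tray_black, either way round below 0.2 rad and contact force between the fingers and blade_dispenser below 0.05 N and z of blade_dispenser in the frame of tray_black between 0.0005 and 0.0065 m and angle between blade_dispenser's own z axis and vertical below 0.06 rad and linear speed of blade_dispenser below 0.02 m/s and angular speed of blade_dispenser below 0.2 rad/s), for 0.2 s.
3. the cover-slip box lies on its tray, released (after the one above it) (horizontal distance between cover_box and tray_purple below 0.012 m and (angle between the y axis of cover_box and the y axis of tray_purple, either way round below 0.2 rad or angle between the x axis of cover_box and the y axis of tray_purple, either way round below 0.2 rad) and contact force between the fingers and cover_box below 0.05 N and z of cover_box in the frame of tray_purple between 0.0005 and 0.0065 m and angle between cover_box's own z axis and vertical below 0.06 rad and linear speed of cover_box below 0.02 m/s and angular speed of cover_box below 0.2 rad/s), for 0.2 s.
4. the slide box lies on its tray, released (after the one above it) (horizontal distance between slide_box_mid and tray_blue below 0.012 m and angle between the y axis of slide_box_mid and the y axis of tray_blue, either way round below 0.2 rad and contact force between the fingers and slide_box below 0.05 N and z of slide_box_mid in the frame of tray_blue between 0.0165 and 0.0225 m and angle between the x axis of slide_box_mid and the z axis of tray_blue, either way round below 0.06 rad and linear speed of slide_box below 0.02 m/s and angular speed of slide_box below 0.2 rad/s), for 0.2 s.
At the end, for the whole second after the job is handed in: All four lie flat on their own trays' plates, right way up (slide box on either large face), centred within 12 mm, long side within 0.2 rad of the tray's (either way round; the square box also a quarter turn), released, at rest; the green cassette is within 15 mm of its start (all of step 1 and all of step 2 and all of step 3 and all of step 4 and distance of spare_cassette from where it was at the start of the episode below 0.015 m); the robot touches nothing.
It fails at once if one of the four things is tipped over (more than about 35 degrees) (angle between any of cassette, blade_dispenser, cover_box's own z axis and vertical above 0.6 rad or angle between the x axis of slide_box_mid and the z axis of tray_blue, either way round above 0.6 rad).
It fails at once if one of the four things is dropped or flung (faster than 0.6 m/s out of the fingers) ((linear speed of cassette above 0.6 m/s and contact force between the fingers and cassette below 0.01 N) or (linear speed of blade_dispenser above 0.6 m/s and contact force between the fingers and blade_dispenser below 0.01 N) or (linear speed of cover_box above 0.6 m/s and contact force between the fingers and cover_box below 0.01 N) or (linear speed of slide_box above 0.6 m/s and contact force between the fingers and slide_box below 0.01 N)).
It fails at once if the empty green cassette is disturbed (moved more than 15 mm) (distance of spare_cassette from where it was at the start of the episode above 0.015 m).
It also fails if it takes over 115 s, if anything falls off the work surface, if the arm or the gripper's body presses on something with over 40 N, if the wrist force passes 120 N, or if a joint passes its speed limit or range.

ROBOT

A 7-joint arm with a two-finger parallel gripper is mounted at the origin on a cart in front of the work surface, level with it; the furniture and walls round the work are solid. World frame = base frame: x ahead of the robot, y to its left, z up, the work surface at z = 0. Lengths are in m, angles in rad, forces in N, time in s.
With the tool pointing down it reaches from about 0.4 to 0.9 m from the base axis. Payload 5.6 kg.
Tool frame: the origin (TCP) lies on the centre line of the jaws, within the pads' length; the fingertips stand bot.tcp_to_tips ahead of it and the grasp point (between the pads) lies 11 mm behind it (bot.tcp_to_tips is the distance from the TCP to the fingertips, in m); z points along the fingers, y is the line along which they close (so a half turn about z gives the same grasp; the last joint's range is limited). The gripper opens to 92 mm and grips with 3 to 60 N. Pads are 20 mm wide; open, the fingers measure 128 mm over their backs; the gripper's body (75 mm by 189 mm) begins 69 mm behind the grasp point.
Start: joints at [1.26, 0.468, -0.012, 1.603, 0.006, 1.071, -0.056], TCP at [0.172, -0.627, 0.223] pointing down, gripper open.
Joint ranges: [-2.53, 2.53], [-0.31, 2.02], [-1.57, 1.55], [0.28, 2.44], [-1.29, 4.43], [0.15, 1.84], [-2.92, 2.92]. Speed limits (rad/s): [2.57, 2.57, 3.14, 3.14, 3.14, 3.14, 3.14].

INTERFACE

Orientations are given as a unit quaternion [w, x, y, z].
In Python, from workcell import monitor, viewer, order, bot gives the robot as it stands.
- The arm moves only by the tool jog_arm, never from a script. Its argument "series" is a list of rows, each a list of 5 numbers: the finger opening in m, from 0 to 0.0919, then the shift along the tool's x, y, z in m, then the turn about the tool's z in degrees. In form: [[hand, x, y, z, twist], ...]. A call has 1 to 5 rows; each row shifts and turns the commanded pose from where the row before left it, along the tool's axes as they then stand; what a row does not reach is not made up. A row lasts 1/10 s, in which the tool goes at most 50 mm and 8.59 degrees, less where a joint would pass 70% of its speed; a pose out of reach is approached as far as the arm can. A call is refused whole if a number of a shift passes 0.05 or a number of a turn 8.59, either way. A call with a gripper value outside its range is refused whole. The fingers move at their own pace and stop on an object; "newtons" is the grip in N (left out, the last holds). Time passes only in rows, so rows that do not move let the fingers close. It gives the time, the measured TCP pose, the force, the opening and the grip force at its end, in the units of the state.
- monitor.get_obs(): the state, without advancing time (a new reading comes with each control period).
- viewer.get_image(name): name is "scene" or "top" or "wrist"; returns a dict with "image" (480x640x3 uint8, blue, green, red), "fx", "fy", "cx", "cy" (pixels), "eye" and "rotation" of the camera in the world; the wrist camera has in their place "T_tool_cam" (4x4, takes a point from camera to tool coordinates, whose origin is the TCP and whose axes are the flange's). Camera axes: x right, y down, z forward; pixel columns grow to the right and rows downward; lengths in m; the calibration is good to about 2 mm. A picture is of the moment at which its call begins: read the wrist's pose just before it. There is no depth.
- order.close_job(): hands the job in; it is judged then, once.
The state is a dict: "time_s": time; "qpos": joint angles; "qd": joint speeds; "tau": joint torques, N m; "position": TCP position; "tool_rot": TCP orientation; "wrist_force": force on the tool from outside, world axes, zero at the start; "torque": the same for the moment, N m; "gripper_width": opening from 0.0 (shut) to 1.0 (fully open); "finger_force": force on a finger pad.
Only numpy, scipy, OpenCV 4.12 (cv2) and the standard library are available. Lean on these libraries where they do the work, as an engineer would, in place of code of your own. Each camera call takes 0.05 s, during which the arm holds its last target. There are 200 camera calls.

## Working session

There is one attempt and no reset: what is moved stays moved. The work goes in short steps, Python scripts to look and compute and a tool call to move; the robot and the scene stay as the last step left them, time stands still between calls to the robot, and variables do not carry over. Pictures are saved under pics/ and viewed, at most 14 in all, crops included, and the job is handed in when it is done.

Besides the shell and the picture viewer there is one more tool, called after "Call:" as name(argument=value, ...) on one line, values as JSON. jog_arm: Moves the arm, as the interface text tells. Its arguments: {"type":"object","properties":{"series":{"type":"array"},"newtons":{"type":"number"}},"required":["series"]}

```bash
ls; mkdir -p pics; python3 - <<'E'
from workcell import monitor, viewer, order, bot
import cv2
print(monitor.get_obs(), bot.tcp_to_tips)
for n in ("scene","top"):
    d=viewer.get_image(n); cv2.imwrite(f"pics/{n}0.png",d.pop("image")); print(n,d)
E
```

```text
pics
{'time_s': 0.0, 'qpos': array([ 1.25997393,  0.46831156, -0.01157102,  1.60361552,  0.00599212,
        1.07141212, -0.05627459]), 'qd': array([-0.00143251,  0.00048328, -0.00022085, -0.00125956, -0.00043713,
        0.0007003 , -0.00023792]), 'tau': array([ 2.47233675e-04, -5.20570743e+01, -1.21415849e-02, -2.43741560e+01,
       -5.66315674e-02,  1.73762022e-02,  1.73074704e-04]), 'position': array([ 0.17177735, -0.6263042 ,  0.22168626]), 'tool_rot': array([-8.37547752e-04,  9.91051647e-01,  1.33476218e-01, -1.77798563e-04]), 'wrist_force': array([-0.31308875, -1.02463029, -0.26681062]), 'torque': array([-0.02173864,  0.03813133, -0.00050583]), 'finger_force': 0.0, 'gripper_width': 1.0009394725304734} 0.008
scene {'fx': 621.9335952689571, 'fy': 621.9335952689571, 'cx': 325.9118445249297, 'cy': 241.68970419129823, 'eye': array([0.08013027, 0.60715377, 0.76133964]), 'rotation': array([ 0.15040086, -0.39730593,  0.8437712 , -0.32799046])}
top {'fx': 573.65322095332, 'fy': 573.65322095332, 'cx': 312.2206262294007, 'cy': 239.87206264639187, 'eye': array([0.43834034, 0.20565801, 0.93211592]), 'rotation': array([-0.04111165,  0.70927701, -0.70101398,  0.06176867])}
```

View pics/scene0.png

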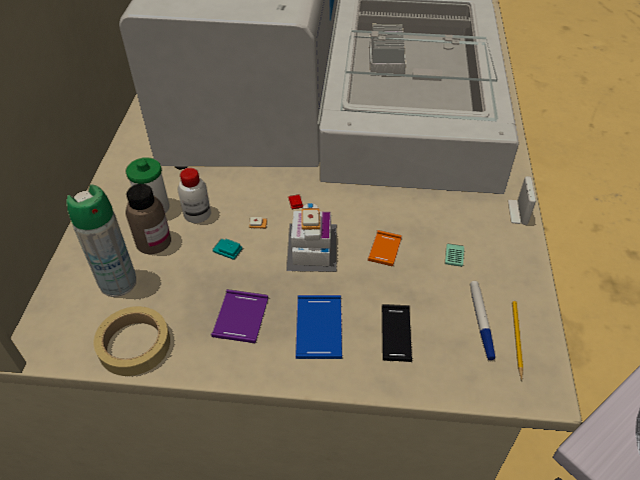

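View pics/top0.png

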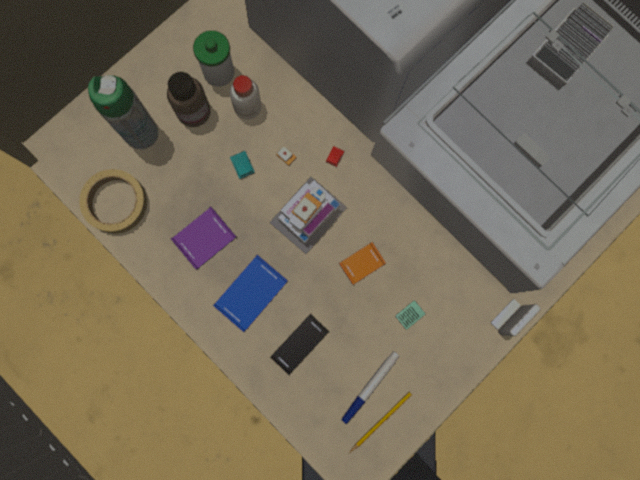

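Cassette-like candidates (top view): pile top (308,208), a small orange one (287,156), a red one (335,156), a turquoise one (243,165) and the green spare (410,315). I choose the one on the pile. It is the larger orange one, at the top of the stack.

```bash
cat > h.py <<'E'
from workcell import monitor, viewer, order, bot
import cv2, numpy as np
from scipy.spatial.transform import Rotation as R
def rot(q): return R.from_quat(np.roll(q,-1)).as_matrix()
def grab(n):
    if n=="wrist":
        o=monitor.get_obs(); d=viewer.get_image(n)
        T=np.eye(4); T[:3,:3]=rot(o["tool_rot"]); T[:3,3]=o["position"]; T=T@d["T_tool_cam"]
        d["Rw"],d["eye"]=T[:3,:3],T[:3,3]
    else:
        d=viewer.get_image(n); d["Rw"]=rot(d["rotation"])
    return d
def cast(d,px,z):
    px=np.asarray(px,float).reshape(-1,2)
    r=np.c_[(px[:,0]-d["cx"])/d["fx"],(px[:,1]-d["cy"])/d["fy"],np.ones(len(px))]@d["Rw"].T
    return (d["eye"]+r*((z-d["eye"][2])/r[:,2])[:,None])[:,:2]
def proj(d,p):
    c=(np.asarray(p)-d["eye"])@d["Rw"]; return c[0]/c[2]*d["fx"]+d["cx"],c[1]/c[2]*d["fy"]+d["cy"]
def mask(d,lo,hi): 
    return cv2.inRange(cv2.cvtColor(d["image"],cv2.COLOR_BGR2HSV),np.array(lo),np.array(hi))
def rects(d,m,z,amin=60):
    out=[]
    for c in cv2.findContours(m,cv2.RETR_EXTERNAL,cv2.CHAIN_APPROX_NONE)[0]:
        if cv2.contourArea(c)<amin: continue
        w=cast(d,c,z); (cx,cy),(a,b),t=cv2.minAreaRect((w*1000).astype(np.float32))
        if a>b: t+=90   # t: direction of the long side = t+90
        out.append((c.reshape(-1,2).mean(0).round(),[round(cx,1),round(cy,1)],sorted([round(a,1),round(b,1)]),round((t+90)%180,1)))
    return out
COL=dict(orange=((6,150,90),(18,255,255)),purple=((135,80,40),(155,255,255)),blue=((105,150,60),(120,255,255)),black=((0,0,0),(180,255,45)),green=((70,40,80),(88,160,255)))
E
python3 - <<'E'
from h import *
for n in("top","scene"):
    d=grab(n)
    for k,(lo,hi) in COL.items():
        for r in rects(d,mask(d,lo,hi),.003):
            if 0<r[2][1]<150: print(n,k,*r)
    u,v=proj(d,(*cast(d,(308,208) if n=="top" else (311,218),.08)[0],.08)); u,v=int(u),int(v)
    print(cast(d,(u,v),.08))
    c=d["image"][v-40:v+60,u-65:u+65]; cv2.imwrite(f"pics/c_{n}.png",cv2.resize(c,None,fx=6,fy=6,interpolation=cv2.INTER_CUBIC))
E
```

```text
top orange [362. 263.] [538.0, 97.2] [40.6, 64.6] 123.4
top purple [315. 223.] [603.7, 175.8] [11.3, 39.9] 138.5
top purple [203. 238.] [576.2, 356.7] [65.0, 82.5] 130.9
top blue [352. 410.] [305.5, 114.0] [11.1, 42.2] 139.3
top blue [250. 293.] [487.4, 278.0] [63.5, 105.9] 140.4
top black [416. 472.] [221.4, 16.0] [38.7, 74.9] 90.1
top black [302. 339.] [406.7, 198.2] [38.5, 91.0] 137.4
top black [196. 105.] [799.5, 376.0] [17.2, 45.8] 138.3
top black [182.  86.] [834.2, 402.1] [43.8, 48.3] 2.2
top green [410. 315.] [455.0, 19.9] [26.7, 39.1] 129.8
top green [241. 162.] [701.4, 298.0] [27.8, 38.3] 24.3
[[0.61217506 0.18814688]]
scene orange [384. 248.] [537.2, 95.7] [41.9, 70.2] 123.7
scene purple [240. 316.] [575.1, 355.0] [66.5, 87.4] 131.1
scene purple [325. 225.] [638.1, 138.4] [11.6, 56.8] 137.9
scene blue [488. 343.] [308.6, 107.6] [14.2, 47.4] 142.7
scene blue [319. 328.] [486.0, 277.0] [64.8, 109.4] 140.5
scene black [396. 333.] [406.1, 196.7] [40.9, 96.6] 137.2
scene black [152. 246.] [787.8, 387.0] [43.7, 63.3] 52.9
scene black [159. 213.] [842.8, 337.7] [14.2, 63.7] 148.1
scene black [145. 190.] [913.7, 333.2] [51.3, 104.3] 141.9
scene green [454. 254.] [454.2, 18.7] [27.1, 42.0] 127.7
[[0.60899079 0.19347946]]
```

View pics/c_top.png

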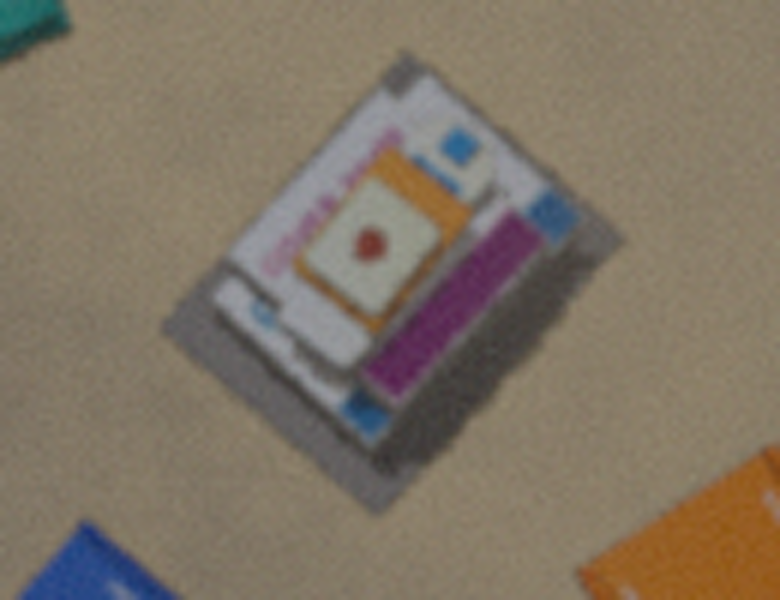

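The crop shows the orange cassette with its cream wax block (around (370,245) in the crop) on the white dispenser, the cover box and the slide box. The dispenser's long side runs the same way as the cassette's. Next I'll place the bath edge and plan the approach.

```bash
cat >> h.py <<'E'
def go(x,y,z,long_deg=None,pref=None):
    """tool-frame shift (mm) to world TCP xyz (m), and twist (deg) so that tool x lies along long_deg"""
    o=monitor.get_obs(); M=rot(o["tool_rot"]); p=o["position"]
    e=M.T@(np.array([x,y,z])-p); yaw=np.degrees(np.arctan2(M[1,0],M[0,0]))
    print("t",round(o["time_s"],2),"tcp",(p*1000).round(1),"yaw",round(yaw,1),"tilt",np.degrees(np.arccos(-M[2,2])).round(2),"q7",o["qpos"][6].round(2),"w",round(o["gripper_width"]*.0919,4))
    print("shift mm",(e*1000).round(1), "twist",None if long_deg is None else [round(-((long_deg-yaw+90)%180-90),1)])
E
python3 - <<'E'
from h import *
d=grab("top")
print("bath front edge",cast(d,[(375,150),(440,215),(535,285)],.0).round(3), cast(d,[(382,140),(440,200),(548,275)],.15).round(3))
u0,v0=308-65,208-40
P=cast(d,np.array([(320,325),(450,150)])/6+[u0,v0],.068); e=P[1]-P[0]; print("blade dir",np.degrees(np.arctan2(e[1],e[0])),P)
P=cast(d,np.array([(300,265),(375,325),(385,155),(470,215)])/6+[u0,v0],.074); print("cassette",P,P.mean(0))
w=grab("wrist"); print(w["T_tool_cam"].round(3),w["fx"])
go(.61,.19,.26,140)
E
```

```text
bath front edge [[ 0.73   0.074]
 [ 0.62  -0.033]
 [ 0.505 -0.188]] [[ 0.698  0.086]
 [ 0.612  0.005]
 [ 0.509 -0.143]]
blade dir -35.379644656827345 [[0.59227735 0.20550384]
 [0.63843244 0.1727278 ]]
cassette [[0.6065814  0.21078423]
 [0.59141551 0.19158881]
 [0.63546577 0.18953295]
 [0.6202019  0.16772545]] [0.61341615 0.18990786]
[[ 0.001 -0.97  -0.243  0.067]
 [ 1.     0.001  0.     0.   ]
 [ 0.    -0.243  0.97  -0.162]
 [ 0.     0.     0.     1.   ]] 369.1338223230599
t 0.3 tcp [ 171.9 -626.7  222.2] yaw 15.3 tilt 0.04 q7 -0.06 w 0.0922
shift mm [ 638.5 -671.7  -37.4] twist [np.float64(55.3)]
```

Call:
jog_arm(series=[[0.09, 0, 0, -0.01, -8.5], [0.09, 0, 0, -0.01, -8.5], [0.09, 0, 0, -0.01, -8.5], [0.09, 0, 0, -0.01, -8.5], [0.09, 0, 0, -0.01, -8.5]], newtons=10)

```text
time_s: 0.8
position: [0.1719, -0.6268, 0.2729]
tool_rot: [-0.0, 0.874, 0.486, -0.0]
wrist_force: [-0.2, 0.6, -0.5]
gripper_width: 0.978
finger_force: 0.0
```

Call:
jog_arm(series=[[0.09, 0, 0, 0, -8.5], [0.09, 0, 0, 0, -8.5], [0.09, 0, 0, 0, -8.5], [0.09, 0, 0, 0, -8.5], [0.09, 0, 0, 0, -8.5]])

```text
time_s: 1.3
position: [0.1719, -0.6268, 0.2725]
tool_rot: [-0.0, 0.638, 0.77, -0.0]
wrist_force: [-0.4, 0.0, -0.3]
gripper_width: 0.978
finger_force: 0.0
```

Call:
jog_arm(series=[[0.09, 0, 0, 0, -8.5], [0.09, 0, 0, 0, -8.5], [0.09, 0, 0, 0, -8.5], [0.09, 0, 0, 0, -8.5], [0.09, 0, 0, 0, -8.5]])

```text
time_s: 1.8
position: [0.1718, -0.6268, 0.2725]
tool_rot: [-0.0, 0.316, 0.949, 0.0]
wrist_force: [0.8, 0.5, 0.2]
gripper_width: 0.977
finger_force: 0.0
```

```bash
python3 -c "
from h import *
go(.61,.19,.26,143)"
```

```text
t 1.8 tcp [ 171.8 -626.8  272.5] yaw 143.2 tilt 0.01 q7 2.01 w 0.0898
shift mm [138.8 916.5  12.5] twist [np.float64(0.2)]
```

Call:
jog_arm(series=[[0.09, 0.007, 0.046, 0, 0], [0.09, 0.007, 0.046, 0, 0], [0.09, 0.007, 0.046, 0, 0], [0.09, 0.007, 0.046, 0, 0], [0.09, 0.007, 0.046, 0, 0]])

```text
time_s: 2.3
position: [0.2835, -0.4207, 0.2727]
tool_rot: [0.0, 0.319, 0.948, -0.0]
wrist_force: [1.0, -1.0, 0.1]
gripper_width: 0.981
finger_force: 0.0
```

Call:
jog_arm(series=[[0.09, 0.007, 0.046, 0, 0], [0.09, 0.007, 0.046, 0, 0], [0.09, 0.007, 0.046, 0, 0], [0.09, 0.007, 0.046, 0, 0], [0.09, 0.007, 0.046, 0, 0]])

```text
time_s: 2.8
position: [0.3946, -0.2163, 0.2729]
tool_rot: [0.0, 0.319, 0.948, -0.0]
wrist_force: [1.0, -0.4, -0.3]
gripper_width: 0.981
finger_force: 0.0
```

Call:
jog_arm(series=[[0.09, 0.007, 0.046, 0, 0], [0.09, 0.007, 0.046, 0, 0], [0.09, 0.007, 0.046, 0, 0], [0.09, 0.007, 0.046, 0, 0], [0.09, 0.007, 0.046, 0, 0]])

```text
time_s: 3.3
position: [0.5057, -0.0121, 0.2728]
tool_rot: [0.0, 0.319, 0.948, -0.0]
wrist_force: [0.4, -1.1, 1.1]
gripper_width: 0.98
finger_force: 0.0
```

Call:
jog_arm(series=[[0.09, 0.007, 0.046, 0, 0], [0.09, 0.007, 0.046, 0.01, 0], [0.09, 0.007, 0.046, 0.02, 0], [0.09, 0.007, 0.04, 0.02, 0], [0.09, 0, 0, 0.01, 0]])

```text
time_s: 3.8
position: [0.5896, 0.1512, 0.2109]
tool_rot: [-0.002, 0.315, 0.949, 0.002]
wrist_force: [0.4, 0.0, 0.7]
gripper_width: 0.982
finger_force: 0.0
```

```bash
python3 - <<'E'
from h import *
d=grab("wrist"); cv2.imwrite("pics/w1.png",d["image"])
for k in("orange","purple","blue"):
    for r in rects(d,mask(d,*COL[k]),.074,150): print(k,*r)
go(.6134,.1899,.2,143)
E
```

```text
orange [245. 206.] [535.5, 113.5] [33.7, 52.9] 123.6
purple [345. 222.] [594.9, 171.0] [11.1, 54.1] 138.5
purple [486.  72.] [566.0, 323.6] [54.1, 68.6] 130.9
blue [362.  53.] [498.9, 255.8] [52.4, 75.0] 140.5
blue [92.  6.] [355.9, 118.1] [8.9, 12.9] 44.7
t 3.85 tcp [588.5 147.5 209.6] yaw 143.1 tilt 0.27 q7 0.28 w 0.09
shift mm [ 5.5 48.9  9.5] twist [np.float64(0.1)]
```

View pics/w1.png

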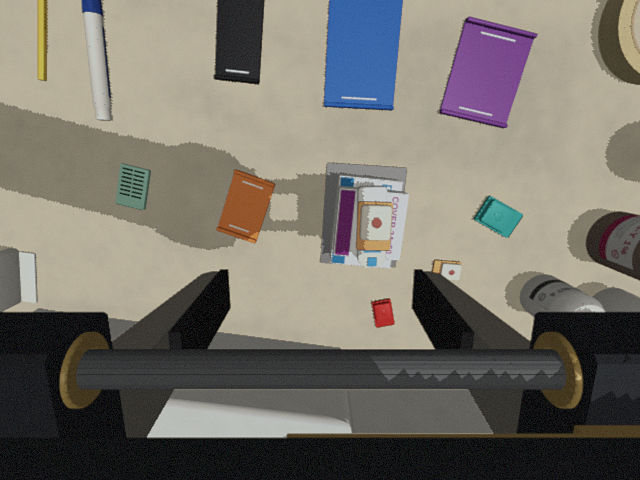

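The wrist view shows the pile at (365,215), with the cassette's cream wax at (375,222). The orange, black, blue and purple trays and the green cassette are clear of it. I'll move over the pile and measure from closer.

Call:
jog_arm(series=[[0.09, 0.003, 0.025, 0.02, 0], [0.09, 0.002, 0.024, 0.02, 0], [0.09, 0, 0, 0, 0], [0.09, 0, 0, 0, 0]])

```text
time_s: 4.25
position: [0.6154, 0.1855, 0.1729]
tool_rot: [-0.0, 0.319, 0.948, -0.001]
wrist_force: [0.9, -0.5, -1.4]
gripper_width: 0.977
finger_force: 0.0
```

```bash
python3 - <<'E'
from h import *
d=grab("wrist"); cv2.imwrite("pics/w2.png",d["image"])
for z in(.074,):
    for r in rects(d,mask(d,(8,110,90),(25,255,255)),z,150): print("orange",*r)
for r in rects(d,mask(d,(8,110,90),(25,255,255)),.003,150): print("orange tray",*r)
for r in rects(d,mask(d,*COL["purple"]),.056,150): print("purple",*r)
go(.6134,.1899,.2,143)
o=monitor.get_obs(); print(proj(d,o["position"]))
E
```

```text
orange [ 67. 375.] [579.7, -43.2] [13.7, 61.1] 133.8
orange [574. 376.] [823.7, 280.4] [13.9, 61.3] 150.4
orange [323. 236.] [611.7, 189.0] [27.9, 40.6] 141.2
orange [190. 212.] [540.8, 122.9] [34.0, 52.4] 123.5
orange tray [ 67. 375.] [584.8, -116.5] [17.4, 77.6] 133.8
orange tray [574. 376.] [895.1, 295.2] [17.7, 77.9] 150.4
orange tray [323. 236.] [625.5, 178.9] [35.5, 51.6] 141.2
orange tray [190. 212.] [535.3, 94.9] [43.3, 66.7] 123.5
purple [293. 231.] [598.5, 169.6] [12.1, 57.2] 138.2
purple [455.  60.] [571.4, 334.6] [56.3, 71.4] 130.9
t 4.3 tcp [615.8 185.2 173.5] yaw 142.8 tilt 0.06 q7 0.2 w 0.0902
shift mm [  4.7   2.3 -26.5] twist [np.float64(-0.2)]
(np.float64(322.47145550135843), np.float64(296.89750465113764))
```

View pics/w2.png

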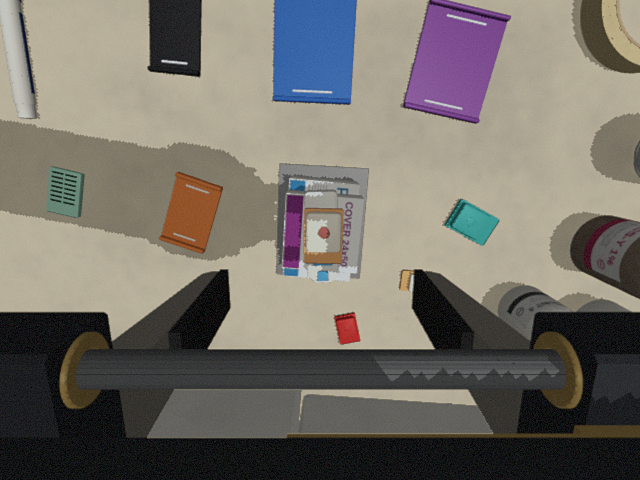

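The wrist view puts the cassette at (323,236), which gives (611.7,189.0) mm and 28x41 mm at 141.2°. I'll align the tool and descend.

```bash
python3 -c "
from h import *
go(.6117,.189,.077,141.2)"
```

```text
t 4.3 tcp [615.8 185.2 173.5] yaw 142.8 tilt 0.06 q7 0.2 w 0.0902
shift mm [ 5.6  0.6 96.5] twist [np.float64(1.6)]
```

Call:
jog_arm(series=[[0.05, 0.0056, 0.0006, 0.02, 1.6], [0.05, 0, 0, 0.03, 0], [0.05, 0, 0, 0.02, 0], [0.05, 0, 0, 0, 0], [0.05, 0, 0, 0, 0]])

```text
time_s: 4.8
position: [0.6122, 0.1897, 0.1043]
tool_rot: [0.001, 0.333, 0.943, 0.0]
wrist_force: [0.5, 0.2, 0.5]
gripper_width: 0.565
finger_force: 0.0
```

```bash
python3 - <<'E'
from h import *
go(.6117,.189,.077,141.2)
d=grab("wrist"); cv2.imwrite("pics/w3.png",d["image"])
for r in rects(d,mask(d,(8,110,90),(25,255,255)),.074,150): print("orange",*r)
E
```

```text
t 4.8 tcp [612.2 189.7 104.3] yaw 141.2 tilt 0.08 q7 0.12 w 0.052
shift mm [-0.  -0.9 27.2] twist [np.float64(-0.0)]
orange [474. 375.] [716.5, 220.7] [9.1, 46.7] 145.2
orange [167. 374.] [603.2, 80.0] [8.4, 47.5] 135.8
orange [321. 272.] [611.8, 189.1] [27.6, 41.3] 142.2
orange [157. 239.] [541.8, 131.6] [32.0, 49.2] 123.4
```

View pics/w3.png

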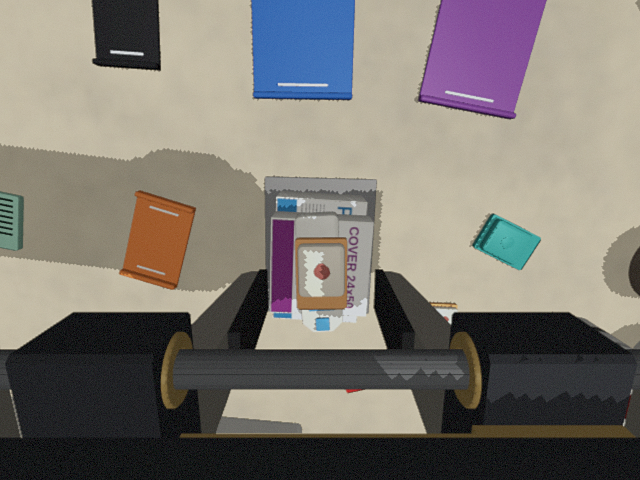

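The cassette is centred between the jaws at (321,272). I'll go down and close.

Call:
jog_arm(series=[[0.045, 0, -0.001, 0.015, 0.5], [0.04, 0, 0, 0.012, 0], [0.04, 0, 0, 0, 0], [0.02, 0, 0, 0, 0], [0.02, 0, 0, 0, 0]], newtons=8)

```text
time_s: 5.35
position: [0.611, 0.1902, 0.076]
tool_rot: [0.0, 0.336, 0.942, 0.0]
wrist_force: [-0.3, -0.3, 0.3]
gripper_width: 0.308
finger_force: 8.0
```

Call:
jog_arm(series=[[0.02, 0, 0, 0, 0], [0.02, 0, 0, 0, 0], [0.02, 0, 0, 0, 0]])

```text
time_s: 5.65
position: [0.611, 0.1899, 0.076]
tool_rot: [0.0, 0.336, 0.942, 0.0]
wrist_force: [-0.0, -0.1, -0.2]
gripper_width: 0.309
finger_force: 8.0
```

Call:
jog_arm(series=[[0.02, 0, 0, -0.005, 0], [0.02, 0, 0, -0.015, 0], [0.02, 0, 0, -0.03, 0], [0.02, 0, 0, -0.02, 0], [0.02, 0, 0, 0, 0]])

```text
time_s: 6.15
position: [0.6129, 0.1912, 0.1503]
tool_rot: [0.003, 0.336, 0.942, 0.002]
wrist_force: [-0.6, -0.7, -0.5]
gripper_width: 0.304
finger_force: 8.0
```

```bash
python3 - <<'E'
from h import *
go(.537,.096,.06,123.5)
d=grab("wrist")
for r in rects(d,mask(d,(8,110,90),(25,255,255)),.147-.008+.006,150): print("orange",*r)
E
```

```text
t 6.15 tcp [612.9 191.2 150.3] yaw 140.7 tilt 0.39 q7 0.14 w 0.028
shift mm [  -1.1 -122.2   89.6] twist [np.float64(17.2)]
orange [412. 373.] [677.1, 198.5] [5.2, 41.1] 144.1
orange [229. 373.] [617.4, 126.1] [4.9, 41.6] 136.8
orange [416. 287.] [642.4, 227.3] [10.9, 15.0] 48.1
orange [321. 295.] [614.4, 188.9] [29.2, 42.8] 140.7
orange [177. 228.] [546.2, 158.4] [23.4, 36.2] 123.4
```

Call:
jog_arm(series=[[0.02, 0, -0.03, 0, 0], [0.02, 0, -0.04, 0, 0], [0.02, 0, -0.035, 0, 0], [0.02, -0.001, -0.017, 0, 0], [0.02, 0, 0, 0.02, 5]])

```text
time_s: 6.7
position: [0.5343, 0.0919, 0.1266]
tool_rot: [0.001, 0.379, 0.925, -0.0]
wrist_force: [0.9, 0.7, -0.8]
gripper_width: 0.303
finger_force: 8.0
```

Call:
jog_arm(series=[[0.02, 0, 0, 0.03, 6], [0.02, 0, 0, 0.03, 6], [0.02, 0, 0, 0.01, 0], [0.02, 0, 0, 0, 0], [0.02, 0, 0, 0, 0]])

```text
time_s: 7.2
position: [0.5348, 0.0953, 0.0564]
tool_rot: [0.0, 0.471, 0.882, 0.0]
wrist_force: [-1.0, -0.0, -0.1]
gripper_width: 0.307
finger_force: 8.0
```

```bash
python3 - <<'E'
from h import *
go(.537,.096,.012,123.5)
d=grab("wrist"); cv2.imwrite("pics/w4.png",d["image"])
E
```

```text
t 7.2 tcp [534.8  95.3  56.4] yaw 123.9 tilt 0.04 q7 -0.1 w 0.0282
shift mm [-0.7  2.2 44.4] twist [np.float64(0.4)]
```

View pics/w4.png

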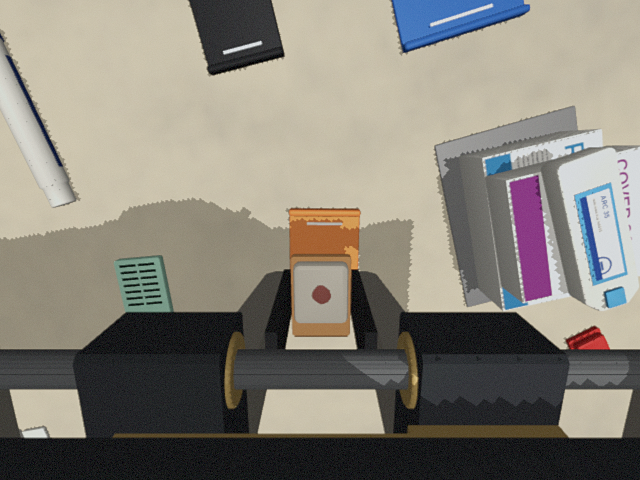

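The cassette is held squarely over the orange tray, and the tray's far lip shows at (324,210). I'll check the tray's centre from that lip.

```bash
python3 - <<'E'
from h import *
d=grab("wrist"); p=cast(d,[(289,209),(360,209)],.008); m=p.mean(0); a=np.radians(123.5)
print(p, m-.0325*np.array([np.cos(a),np.sin(a)]))
go(.537,.096,.012,123.5)
E
```

```text
[[0.50095152 0.11172153]
 [0.53500622 0.1345924 ]] [0.53591682 0.09605568]
t 7.3 tcp [535.3  95.2  57. ] yaw 123.8 tilt 0.12 q7 -0.1 w 0.0279
shift mm [-0.2  1.8 45. ] twist [np.float64(0.3)]
```

Call:
jog_arm(series=[[0.02, 0, 0.001, 0.02, 0], [0.02, 0, 0, 0.014, 0], [0.02, 0, 0, 0.006, 0], [0.02, 0, 0, 0.003, 0], [0.02, 0, 0, 0, 0]])

```text
time_s: 7.8
position: [0.5352, 0.0954, 0.0128]
tool_rot: [-0.0, 0.471, 0.882, -0.0]
wrist_force: [0.9, -0.8, -0.8]
gripper_width: 0.309
finger_force: 8.0
```

Call:
jog_arm(series=[[0.02, 0, 0, 0.001, 0], [0.02, 0, 0, 0, 0]])

```text
time_s: 8.0
position: [0.5356, 0.0954, 0.0122]
tool_rot: [0.0, 0.471, 0.882, 0.0]
wrist_force: [-0.1, 0.4, -0.0]
gripper_width: 0.305
finger_force: 8.0
```

Call:
jog_arm(series=[[0.02, 0, 0, 0.0008, 0], [0.02, 0, 0, 0, 0], [0.034, 0, 0, 0, 0], [0.045, 0, 0, 0, 0], [0.045, 0, 0, 0, 0]])

```text
time_s: 8.5
position: [0.5347, 0.0948, 0.0111]
tool_rot: [-0.0, 0.472, 0.882, -0.001]
wrist_force: [-2.2, -1.5, 7.5]
gripper_width: 0.486
finger_force: 3.5
```

Call:
jog_arm(series=[[0.045, 0, 0, -0.02, 0], [0.045, 0, 0, -0.04, 0], [0.045, 0, 0, -0.05, 0], [0.06, 0, 0, -0.04, 0], [0.06, 0, 0, 0, 0]])

```text
time_s: 9.0
position: [0.5382, 0.0963, 0.166]
tool_rot: [0.004, 0.472, 0.882, 0.002]
wrist_force: [-0.3, 0.8, 0.5]
gripper_width: 0.636
finger_force: 0.0
```

```bash
python3 - <<'E'
from h import *
d=grab("wrist"); 
for r in rects(d,mask(d,(8,110,90),(25,255,255)),.009,150): print("orange",*r)
for r in rects(d,mask(d,(8,20,130),(35,110,255)),.017,150): print("wax",*r)
cv2.imwrite("pics/w5.png",d["image"])
go(.612,.189,.17,143)
E
```

```text
orange [149. 376.] [482.2, -121.1] [14.1, 74.3] 119.2
orange [492. 375.] [761.8, 64.9] [12.7, 76.3] 131.6
orange [557. 212.] [709.3, 221.3] [19.5, 27.8] 49.0
orange [318. 222.] [534.8, 96.4] [41.1, 64.8] 123.7
orange [46. 96.] [293.2, 63.9] [8.1, 115.2] 133.0
wax [291. 152.] [521.0, 118.9] [290.2, 595.4] 33.9
t 9.05 tcp [536.6  95.4 163.3] yaw 123.7 tilt 0.27 q7 0.01 w 0.0599
shift mm [ 36.  114.7  -6.4] twist [np.float64(-19.3)]
```

View pics/w5.png

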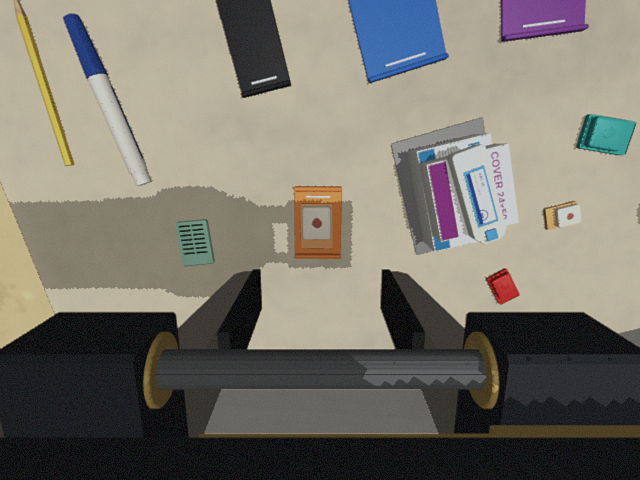

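The cassette (318,226) lies flat and centred on the orange tray (318,222). The green cassette is untouched. Next is the dispenser.

Call:
jog_arm(series=[[0.06, 0.012, 0.04, 0, 0], [0.06, 0.012, 0.04, 0, 0], [0.06, 0.012, 0.035, 0, -6], [0.06, 0, 0, 0, -6], [0.06, 0, 0, 0, -6]])

```text
time_s: 9.55
position: [0.6098, 0.1903, 0.1582]
tool_rot: [-0.002, 0.325, 0.946, -0.001]
wrist_force: [-0.7, -0.3, -0.3]
gripper_width: 0.65
finger_force: 0.0
```

Call:
jog_arm(series=[[0.06, 0, 0, 0, 0], [0.06, 0, 0, 0, 0]])

```text
time_s: 9.75
position: [0.6101, 0.1886, 0.1593]
tool_rot: [-0.001, 0.329, 0.944, -0.001]
wrist_force: [-0.7, -0.4, -0.7]
gripper_width: 0.654
finger_force: 0.0
```

```bash
python3 - <<'E'
from h import *
d=grab("wrist"); go(.612,.189,.17,142)
for r in rects(d,mask(d,*COL["purple"]),.056,150): print("purple",*r)
for r in rects(d,mask(d,(95,100,60),(125,255,255)),.068,40): print("blue",*r)
c=d["image"][150:320,210:440]; cv2.imwrite("pics/w6.png",cv2.resize(c,None,fx=3.4,fy=3.4,interpolation=cv2.INTER_CUBIC))
E
```

```text
t 9.8 tcp [610.3 188.6 159.8] yaw 141.6 tilt 0.11 q7 0.16 w 0.0599
shift mm [ -1.    1.4 -10.2] twist [np.float64(-0.4)]
purple [293. 244.] [598.6, 169.6] [12.1, 57.3] 138.7
purple [458.  61.] [570.6, 334.4] [55.8, 70.8] 131.1
blue [325. 290.] [637.5, 169.0] [7.3, 7.4] 58.5
blue [292. 286.] [619.8, 152.2] [3.9, 9.6] 51.7
blue [323. 251.] [613.8, 186.3] [14.4, 41.5] 144.4
blue [297. 196.] [571.3, 197.0] [6.2, 9.7] 51.7
blue [311.  53.] [508.3, 259.5] [52.1, 63.4] 140.6
```

View pics/w6.png

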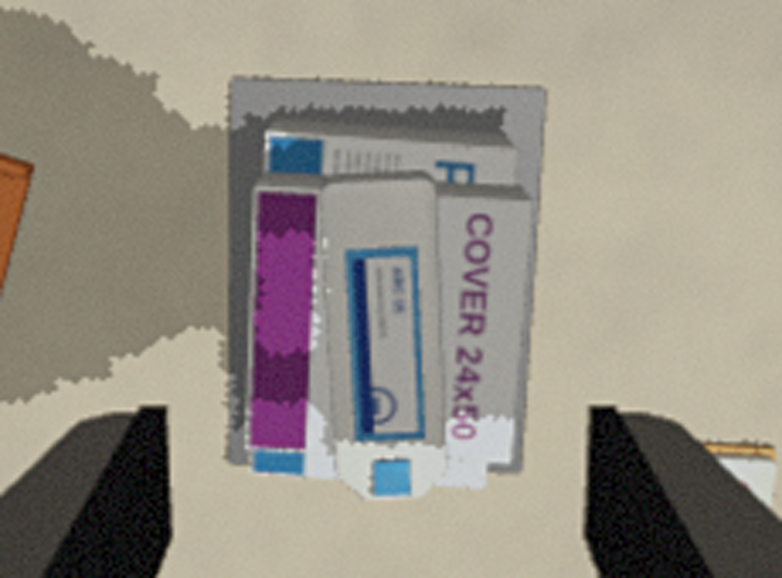

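The crop shows the dispenser's top face between about (330,185)/(435,182) at the far end and row 497 at the near end. It sits on the cover box with the slide box below, and its label is slightly turned.

```bash
python3 - <<'E'
from h import *
d=grab("wrist")
f=lambda p,z:cast(d,np.array(p)/3.4+[210,150],z)
L=f([(328,200),(340,460)],.068); Rr=f([(434,200),(445,460)],.068); E_=f([(382,183),(393,497)],.068)
for a,b in(L,Rr,E_):
    e=b-a; print(a.round(4),b.round(4),np.degrees(np.arctan2(*e[::-1])).round(1),np.linalg.norm(e).round(4))
print("width",np.linalg.norm((L-Rr),axis=1), "centre",E_.mean(0))
C=f([(250,190),(530,195),(252,450),(522,470)],.056); print("cover",C.round(4),np.linalg.norm(C[0]-C[1]))
c=E_.mean(0); go(*c,.07,144.2)
E
```

```text
[0.5829 0.1962] [0.6285 0.1627] -36.3 0.0566
[0.5964 0.2132] [0.6425 0.1805] -35.3 0.0566
[0.587 0.207] [0.6423 0.1664] -36.3 0.0686
width [0.02167754 0.02260517] centre [0.61467318 0.18672024]
cover [[0.5721 0.1829]
 [0.6101 0.2292]
 [0.6178 0.1455]
 [0.6593 0.1903]] 0.05988803560244283
t 9.85 tcp [610.5 188.6 160.3] yaw 141.6 tilt 0.07 q7 0.16 w 0.0599
shift mm [-4.5  1.2 90.3] twist [np.float64(-2.6)]
```

Call:
jog_arm(series=[[0.045, -0.0045, 0.001, 0.03, -2.5], [0.045, 0, 0, 0.03, 0], [0.045, 0, 0, 0.02, 0], [0.045, 0, 0, 0.01, 0], [0.045, 0, 0, 0, 0]])

```text
time_s: 10.35
position: [0.6143, 0.1867, 0.0698]
tool_rot: [-0.001, 0.307, 0.952, -0.001]
wrist_force: [0.2, 0.3, 0.7]
gripper_width: 0.491
finger_force: 0.0
```

```bash
python3 -c "
from h import *
go(.6145,.1866,.067,144)"
```

```text
t 10.35 tcp [614.3 186.7  69.8] yaw 144.2 tilt 0.13 q7 0.14 w 0.0451
shift mm [-0.2  0.1  2.8] twist [np.float64(0.2)]
```

Call:
jog_arm(series=[[0.045, 0, 0, 0.0025, 0], [0.03, 0, 0, 0, 0], [0.015, 0, 0, 0, 0], [0.015, 0, 0, 0, 0], [0.015, 0, 0, 0, 0]], newtons=12)

```text
time_s: 10.85
position: [0.6155, 0.1872, 0.0693]
tool_rot: [0.001, 0.307, 0.952, 0.0]
wrist_force: [-0.4, -1.1, 2.8]
gripper_width: 0.258
finger_force: 12.0
```

Call:
jog_arm(series=[[0.015, 0, 0, 0, 0], [0.015, 0, 0, -0.004, 0], [0.015, 0, 0, -0.015, 0], [0.015, 0, 0, -0.03, 0], [0.015, 0, 0, -0.02, 0]])

```text
time_s: 11.35
position: [0.6154, 0.1877, 0.1399]
tool_rot: [0.0, 0.307, 0.952, 0.001]
wrist_force: [-0.6, 0.3, -0.8]
gripper_width: 0.258
finger_force: 12.0
```

```bash
python3 -c "
from h import *
go(.4064,.1975,.08,137.3)"
```

```text
t 11.35 tcp [615.4 187.7 139.9] yaw 144.3 tilt 0.09 q7 0.19 w 0.0237
shift mm [ 175.4 -114.3   59.6] twist [np.float64(7.0)]
```

Call:
jog_arm(series=[[0.015, 0.025, -0.016, 0, 0], [0.015, 0.038, -0.025, 0, 0], [0.015, 0.038, -0.025, 0, 0], [0.015, 0.038, -0.025, 0, 0], [0.015, 0.025, -0.016, 0, 0]])

```text
time_s: 11.85
position: [0.4163, 0.1961, 0.1381]
tool_rot: [0.0, 0.306, 0.952, -0.001]
wrist_force: [0.1, -0.1, -1.4]
gripper_width: 0.259
finger_force: 12.0
```

Call:
jog_arm(series=[[0.015, 0.0115, -0.007, 0, 0], [0.015, 0, 0, 0.02, 3.5], [0.015, 0, 0, 0.03, 3.5], [0.015, 0, 0, 0.01, 0], [0.015, 0, 0, 0, 0]])

```text
time_s: 12.35
position: [0.4059, 0.1972, 0.0768]
tool_rot: [-0.001, 0.364, 0.931, -0.001]
wrist_force: [-0.3, 0.8, -0.6]
gripper_width: 0.26
finger_force: 12.0
```

```bash
python3 - <<'E'
from h import *
go(.4064,.1975,.0155,137.3)
d=grab("wrist"); 
for r in rects(d,mask(d,*COL["black"]),.003,300): print("black",*r)
cv2.imwrite("pics/w7.png",d["image"])
E
```

```text
t 12.35 tcp [405.9 197.2  76.8] yaw 137.3 tilt 0.13 q7 -0.19 w 0.0239
shift mm [-0.3  0.7 61.3] twist [np.float64(0.0)]
black [464. 375.] [552.2, 220.2] [98.3, 138.6] 47.4
black [271. 431.] [487.7, 117.8] [142.2, 501.6] 47.6
black [355. 314.] [453.6, 187.5] [16.2, 65.8] 138.4
black [300. 270.] [415.3, 177.2] [42.6, 113.0] 128.9
black [320. 185.] [372.1, 226.1] [3.8, 40.7] 47.4
```

View pics/w7.png

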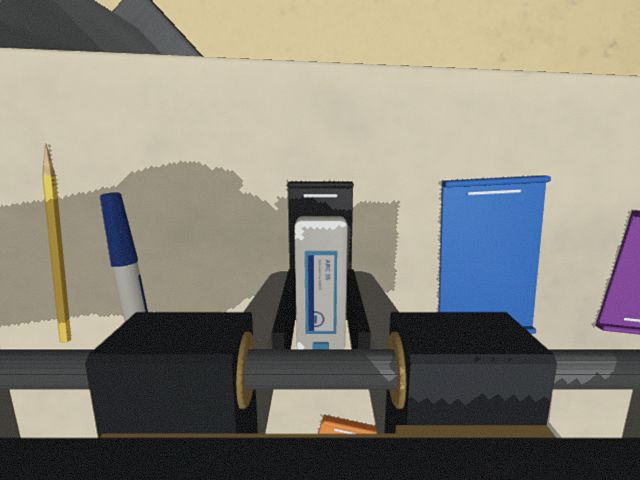

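The dispenser is held over the black tray, with the tray's far lip at (320,183) and the dispenser's far end at (322,217). I'll work out the offset.

```bash
python3 - <<'E'
from h import *
d=grab("wrist"); a=np.radians(137.3); u=np.array([np.cos(a),np.sin(a)])
t=cast(d,(320.5,182.5),.008)[0]-.047*u
b=cast(d,(321.5,218),.0768)[0]-.035*u
print(t,b); o=monitor.get_obs(); print(o["position"]); go(*(o["position"][:2]+t-b),.0155,137.3)
E
```

```text
[0.40607831 0.19635765] [0.40465425 0.19847612]
[0.40674481 0.1978603  0.07816374]
t 12.45 tcp [406.7 197.9  78.2] yaw 137.3 tilt 0.06 q7 -0.19 w 0.0237
shift mm [-2.5 -0.7 62.7] twist [np.float64(0.0)]
```

Call:
jog_arm(series=[[0.015, -0.002, 0, 0.025, 0], [0.015, 0, 0, 0.02, 0], [0.015, 0, 0, 0.01, 0], [0.015, 0, 0, 0.005, 0], [0.015, 0, 0, 0, 0]])

```text
time_s: 12.95
position: [0.4078, 0.1961, 0.0178]
tool_rot: [0.0, 0.364, 0.931, 0.0]
wrist_force: [-0.3, -0.4, 0.2]
gripper_width: 0.262
finger_force: 12.0
```

Call:
jog_arm(series=[[0.015, 0, 0, 0.001, 0], [0.015, 0, 0, 0, 0]])

```text
time_s: 13.15
position: [0.408, 0.1961, 0.0171]
tool_rot: [0.0, 0.365, 0.931, 0.0]
wrist_force: [0.4, -0.0, -0.3]
gripper_width: 0.258
finger_force: 12.0
```

Call:
jog_arm(series=[[0.015, 0, 0, 0.001, 0], [0.015, 0, 0, 0, 0]])

```text
time_s: 13.35
position: [0.408, 0.196, 0.0162]
tool_rot: [0.001, 0.365, 0.931, 0.0]
wrist_force: [-0.7, 0.0, 3.7]
gripper_width: 0.26
finger_force: 12.0
```

Call:
jog_arm(series=[[0.015, 0, 0, 0.001, 0], [0.015, 0, 0, 0, 0]])

```text
time_s: 13.55
position: [0.408, 0.196, 0.0157]
tool_rot: [0.001, 0.365, 0.931, -0.0]
wrist_force: [-2.6, -1.9, 11.3]
gripper_width: 0.26
finger_force: 12.0
```

In contact. Release and retreat.

Call:
jog_arm(series=[[0.015, 0, 0, -0.001, 0], [0.03, 0, 0, 0, 0], [0.042, 0, 0, 0, 0], [0.042, 0, 0, 0, 0], [0.042, 0, 0, -0.01, 0]])

```text
time_s: 14.05
position: [0.4067, 0.1955, 0.025]
tool_rot: [-0.001, 0.364, 0.931, -0.001]
wrist_force: [0.5, 0.2, 0.5]
gripper_width: 0.455
finger_force: 0.0
```

Call:
jog_arm(series=[[0.06, 0, 0, -0.03, 0], [0.08, 0, 0, -0.05, 0], [0.09, 0, 0, -0.05, 0], [0.09, 0, 0, -0.01, 0], [0.09, 0, 0, 0, 0]])

```text
time_s: 14.55
position: [0.4087, 0.196, 0.1675]
tool_rot: [0.002, 0.365, 0.931, 0.001]
wrist_force: [-0.9, 0.1, -0.4]
gripper_width: 0.869
finger_force: 0.0
```

```bash
python3 - <<'E'
from h import *
d=grab("wrist"); cv2.imwrite("pics/w8.png",d["image"])
go(.615,.187,.17,141)
for r in rects(d,mask(d,*COL["black"]),.003,300): print("black",*r)
for r in rects(d,mask(d,(95,100,60),(125,255,255)),.015,100): print("label",*r)
E
```

```text
t 14.6 tcp [407.7 195.3 165.9] yaw 137.2 tilt 0.09 q7 -0.03 w 0.084
shift mm [-157.7  134.7   -3.8] twist [np.float64(-3.8)]
black [352. 390.] [528.6, 84.1] [240.3, 696.9] 47.1
black [318. 230.] [409.8, 191.7] [40.7, 80.6] 137.4
label [319. 226.] [406.8, 195.6] [13.3, 40.9] 137.2
label [169. 204.] [306.1, 114.5] [14.5, 45.7] 138.8
label [445. 227.] [481.1, 274.6] [64.4, 105.0] 140.4
```

View pics/w8.png

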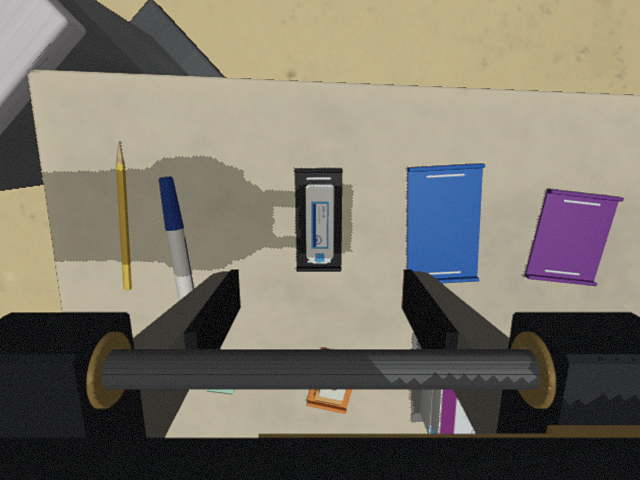

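The dispenser (319,226) lies centred on the black tray. Back to the pile for the cover box.

Call:
jog_arm(series=[[0.09, -0.035, 0.03, 0, 0], [0.09, -0.035, 0.03, 0, 0], [0.09, -0.035, 0.03, 0, -2], [0.09, -0.035, 0.03, 0, 0], [0.09, -0.0175, 0.0145, 0, 0]])

```text
time_s: 15.1
position: [0.6167, 0.1886, 0.1619]
tool_rot: [-0.001, 0.349, 0.937, -0.001]
wrist_force: [-0.4, -0.2, -0.3]
gripper_width: 0.975
finger_force: 0.0
```

Call:
jog_arm(series=[[0.09, 0, 0, 0, 0], [0.09, 0, 0, 0, 0], [0.09, 0, 0, 0, 0]])

```text
time_s: 15.4
position: [0.6124, 0.1905, 0.1643]
tool_rot: [-0.001, 0.347, 0.938, -0.001]
wrist_force: [-0.4, 0.1, -0.0]
gripper_width: 0.977
finger_force: 0.0
```

```bash
python3 - <<'E'
from h import *
d=grab("wrist"); go(.6148,.187,.17,139)
for r in rects(d,mask(d,*COL["purple"]),.056,100): print("purple",*r)
c=d["image"][150:320,210:440]; cv2.imwrite("pics/w9.png",cv2.resize(c,None,fx=3.4,fy=3.4,interpolation=cv2.INTER_CUBIC))
E
```

```text
t 15.45 tcp [612.8 190.5 164.9] yaw 139.3 tilt 0.11 q7 0.12 w 0.09
shift mm [-3.8 -1.3 -5.1] twist [np.float64(0.3)]
purple [289. 243.] [598.6, 169.8] [11.6, 57.3] 138.0
purple [446.  57.] [571.4, 335.4] [55.9, 71.0] 130.9
```

View pics/w9.png

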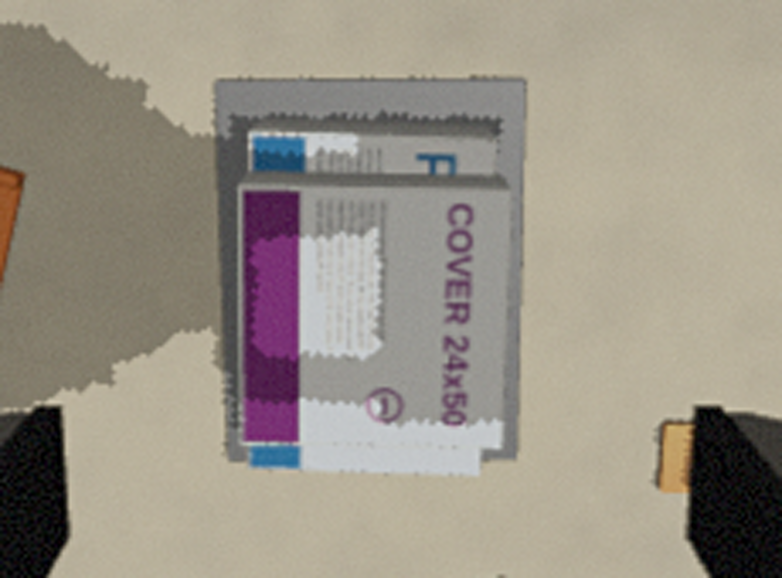

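The crop shows the cover box's top face with corners at (240,187), (508,188), (242,443) and (503,447). The slide box strips show beyond both ends.

```bash
python3 - <<'E'
from h import *
d=grab("wrist")
f=lambda p,z:cast(d,np.array(p)/3.4+[210,150],z)
for p,z in(([(240,187),(508,188),(242,443),(503,447)],.056),([(250,135),(497,133),(250,467),(480,474)],.034)):
    C=f(p,z); print(C.mean(0).round(4),[np.degrees(np.arctan2(*(C[i]-C[i+2])[::-1])).round(1) for i in(0,1)],[np.linalg.norm(C[i]-C[j]).round(4) for i,j in((0,1),(2,3),(0,2),(1,3))])
go(.6148,.187,.046,139)
E
```

```text
[0.6142 0.1867] [np.float64(138.4), np.float64(139.7)] [np.float64(0.0583), np.float64(0.0598), np.float64(0.0591), np.float64(0.0598)]
[0.6157 0.184 ] [np.float64(138.0), np.float64(137.9)] [np.float64(0.0575), np.float64(0.0573), np.float64(0.0824), np.float64(0.0847)]
t 15.5 tcp [613.2 190.4 165.3] yaw 139.3 tilt 0.06 q7 0.12 w 0.0902
shift mm [ -3.5  -1.4 119.3] twist [np.float64(0.3)]
```

Call:
jog_arm(series=[[0.09, -0.0035, -0.0015, 0.03, 0.5], [0.09, 0, 0, 0.04, 0], [0.09, 0, 0, 0.03, 0], [0.09, 0, 0, 0.014, 0], [0.09, 0, 0, 0, 0]])

```text
time_s: 16.0
position: [0.6147, 0.1863, 0.05]
tool_rot: [-0.001, 0.352, 0.936, -0.001]
wrist_force: [-0.0, 0.5, 0.8]
gripper_width: 0.98
finger_force: 0.0
```

```bash
python3 -c "
from h import *
go(.6143,.1868,.046,138.7)"
```

```text
t 16.0 tcp [614.7 186.3  50. ] yaw 138.8 tilt 0.19 q7 0.04 w 0.09
shift mm [0.6 0.2 4. ] twist [np.float64(0.1)]
```

Call:
jog_arm(series=[[0.075, 0, 0, 0.003, 0], [0.065, 0, 0, 0, 0], [0.05, 0, 0, 0, 0], [0.05, 0, 0, 0, 0], [0.05, 0, 0, 0, 0]], newtons=20)

```text
time_s: 16.5
position: [0.6167, 0.1867, 0.0496]
tool_rot: [0.001, 0.352, 0.936, 0.0]
wrist_force: [0.5, -1.1, 4.2]
gripper_width: 0.652
finger_force: 20.0
```

Call:
jog_arm(series=[[0.05, 0, 0, 0, 0], [0.05, 0, 0, -0.003, 0], [0.05, 0, 0, -0.01, 0], [0.05, 0, 0, -0.03, 0], [0.05, 0, 0, -0.02, 0]])

```text
time_s: 17.0
position: [0.6163, 0.1871, 0.1131]
tool_rot: [0.0, 0.352, 0.936, 0.0]
wrist_force: [0.6, 0.1, -0.3]
gripper_width: 0.65
finger_force: 20.0
```

```bash
python3 -c "
from h import *
go(.5756,.356,.06,131)"
```

```text
t 17.0 tcp [616.3 187.1 113.1] yaw 138.8 tilt 0.05 q7 0.08 w 0.0597
shift mm [142.  100.1  53.2] twist [np.float64(7.8)]
```

Call:
jog_arm(series=[[0.05, 0.02, 0.013, -0.01, 0], [0.05, 0.032, 0.022, 0, 0], [0.05, 0.035, 0.025, 0, 0], [0.05, 0.035, 0.025, 0, 0], [0.05, 0.018, 0.013, 0, 0]])

```text
time_s: 17.5
position: [0.5731, 0.3574, 0.1224]
tool_rot: [-0.001, 0.35, 0.937, 0.001]
wrist_force: [0.0, 0.8, -0.7]
gripper_width: 0.649
finger_force: 20.0
```

Call:
jog_arm(series=[[0.05, 0.002, 0.002, 0.01, 3.8], [0.05, 0, 0, 0.02, 4], [0.05, 0, 0, 0.02, 0], [0.05, 0, 0, 0, 0], [0.05, 0, 0, 0, 0]])

```text
time_s: 18.0
position: [0.5752, 0.3551, 0.0711]
tool_rot: [-0.0, 0.415, 0.91, -0.0]
wrist_force: [-0.3, 0.8, -0.7]
gripper_width: 0.65
finger_force: 20.0
```

```bash
python3 - <<'E'
from h import *
go(.5756,.356,.0185,131)
d=grab("wrist"); cv2.imwrite("pics/w10.png",d["image"])
E
```

```text
t 18.0 tcp [575.2 355.1  71.1] yaw 131.0 tilt 0.07 q7 -0.3 w 0.0598
shift mm [ 0.4  0.9 52.6] twist [np.float64(-0.0)]
```

View pics/w10.png

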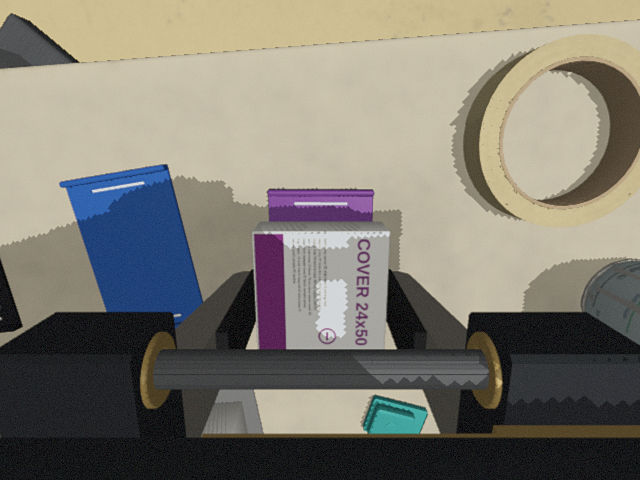

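The cover box is held over the purple tray, with the tray's lip edge at (320,190) and the box's far edge near (322,231).

```bash
python3 - <<'E'
from h import *
d=grab("wrist"); a=np.radians(131); u=np.array([np.cos(a),np.sin(a)]); o=monitor.get_obs()
t=cast(d,(320.5,190),.008)[0]-.042*u; b=cast(d,(321.5,232),o["position"][2]+.0065)[0]-.03*u
print(t,b); go(*(o["position"][:2]+t-b),.0185,131)
E
```

```text
[0.57469354 0.35496336] [0.57387483 0.35671773]
t 18.1 tcp [575.9 355.7  72.3] yaw 131.0 tilt 0.07 q7 -0.31 w 0.0597
shift mm [-1.9 -0.6 53.8] twist [np.float64(-0.0)]
```

Call:
jog_arm(series=[[0.05, -0.0015, 0, 0.02, 0], [0.05, 0, 0, 0.018, 0], [0.05, 0, 0, 0.008, 0], [0.05, 0, 0, 0.004, 0], [0.05, 0, 0, 0, 0]])

```text
time_s: 18.6
position: [0.5758, 0.3542, 0.0204]
tool_rot: [-0.001, 0.415, 0.91, -0.001]
wrist_force: [-0.3, 0.4, -1.5]
gripper_width: 0.653
finger_force: 20.0
```

Call:
jog_arm(series=[[0.05, 0, 0, 0.0015, 0], [0.05, 0, 0, 0, 0]])

```text
time_s: 18.8
position: [0.5766, 0.3546, 0.0204]
tool_rot: [0.0, 0.415, 0.91, 0.0]
wrist_force: [-0.4, -0.3, -1.2]
gripper_width: 0.651
finger_force: 20.0
```

Call:
jog_arm(series=[[0.05, 0, 0, 0.001, 0], [0.05, 0, 0, 0, 0]])

```text
time_s: 19.0
position: [0.5765, 0.3543, 0.0193]
tool_rot: [0.0, 0.415, 0.91, 0.0]
wrist_force: [0.0, -0.0, -0.8]
gripper_width: 0.65
finger_force: 20.0
```

Call:
jog_arm(series=[[0.05, 0, 0, 0.001, 0], [0.05, 0, 0, 0, 0]])

```text
time_s: 19.2
position: [0.5766, 0.3544, 0.0186]
tool_rot: [0.0, 0.415, 0.91, 0.0]
wrist_force: [-0.9, -0.5, 2.3]
gripper_width: 0.648
finger_force: 20.0
```

Contact. Release.

Call:
jog_arm(series=[[0.05, 0, 0, 0.0004, 0], [0.065, 0, 0, 0, 0], [0.078, 0, 0, 0, 0], [0.078, 0, 0, 0, 0], [0.078, 0, 0, -0.01, 0]])

```text
time_s: 19.7
position: [0.5754, 0.3535, 0.0263]
tool_rot: [-0.001, 0.415, 0.91, -0.001]
wrist_force: [-0.3, 0.2, -0.3]
gripper_width: 0.848
finger_force: 0.0
```

Call:
jog_arm(series=[[0.09, 0, 0, -0.03, 0], [0.09, 0, 0, -0.05, 0], [0.09, 0, 0, -0.05, 0], [0.09, 0, 0, 0, 0], [0.09, 0, 0, 0, 0]])

```text
time_s: 20.2
position: [0.5771, 0.3548, 0.1598]
tool_rot: [0.001, 0.415, 0.91, 0.001]
wrist_force: [-0.6, -0.2, -0.7]
gripper_width: 0.984
finger_force: 0.0
```

```bash
python3 - <<'E'
from h import *
d=grab("wrist"); cv2.imwrite("pics/w11.png",d["image"])
for r in rects(d,mask(d,*COL["purple"]),.003,60): print("purple",*r)
for r in rects(d,mask(d,*COL["blue"]),.003,300): print("blue",*r)
u=proj(d,(.5756,.356,.025)); print(u)
go(.6157,.184,.16,138)
E
```

```text
purple [314. 265.] [598.0, 326.7] [16.0, 65.3] 35.9
purple [292. 227.] [558.8, 336.0] [12.9, 60.6] 130.9
purple [304. 197.] [567.4, 361.8] [63.8, 65.2] 41.1
blue [184. 228.] [485.2, 275.2] [66.8, 108.2] 140.5
(np.float64(321.1129712409988), np.float64(229.10988142902))
t 20.25 tcp [576.3 353.9 157.8] yaw 130.9 tilt 0.04 q7 -0.25 w 0.09
shift mm [-154.1  -81.6   -2.1] twist [np.float64(-7.1)]
```

View pics/w11.png

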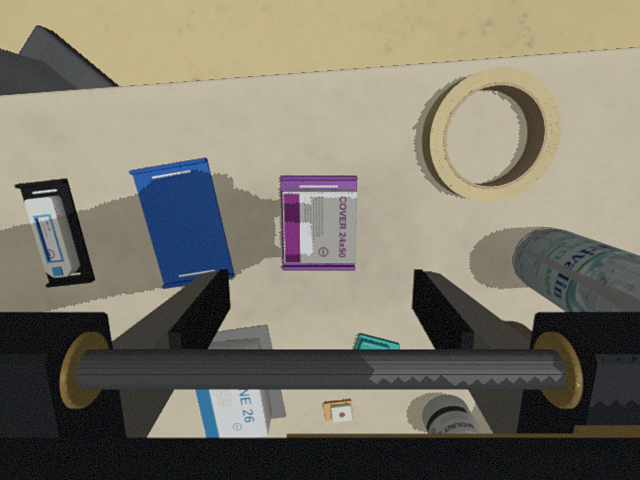

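The cover box (321,227) lies flat and centred on the purple tray. Last is the slide box, and I'll check clearance to the loose small cassettes as I go.

Call:
jog_arm(series=[[0.078, -0.034, -0.018, 0, 0], [0.078, -0.034, -0.018, 0, 0], [0.078, -0.034, -0.018, 0, -3.5], [0.078, -0.034, -0.018, 0, -3.5], [0.078, -0.013, -0.005, 0, 0]])

```text
time_s: 20.75
position: [0.6203, 0.1866, 0.1551]
tool_rot: [-0.001, 0.361, 0.932, -0.002]
wrist_force: [-0.3, -0.3, -0.5]
gripper_width: 0.852
finger_force: 0.0
```

Call:
jog_arm(series=[[0.078, 0, 0, 0, 0], [0.078, 0, 0, 0, 0], [0.078, 0, 0, 0, 0]])

```text
time_s: 21.05
position: [0.6184, 0.1954, 0.1574]
tool_rot: [-0.001, 0.357, 0.934, 0.0]
wrist_force: [-0.1, 0.1, -0.9]
gripper_width: 0.848
finger_force: 0.0
```

```bash
python3 - <<'E'
from h import *
d=grab("wrist"); go(.6157,.184,.022,138)
c=d["image"][150:320,210:440]; cv2.imwrite("pics/w12.png",cv2.resize(c,None,fx=3.4,fy=3.4,interpolation=cv2.INTER_CUBIC))
t=grab("top"); r=[r for k in((8,110,90),(25,255,255)),((8,60,90),(25,255,255)) for r in rects(t,mask(t,*k),.006,20) if abs(r[0][0]-287)<15 and abs(r[0][1]-156)<15]; print(r)
M=rot(monitor.get_obs()["tool_rot"]); 
p=np.array([*cast(t,(287,156),.006)[0],0])-[.6157,.184,0]; print("small orange in tool",(M.T@p).round(3))
E
```

```text
File "<stdin>", line 4
    t=grab("top"); r=[r for k in((8,110,90),(25,255,255)),((8,60,90),(25,255,255)) for r in rects(t,mask(t,*k),.006,20) if abs(r[0][0]-287)<15 and abs(r[0][1]-156)<15]; print(r)
                                                         ^
SyntaxError: invalid syntax
```

```bash
python3 - <<'E'
from h import *
d=grab("wrist"); go(.6157,.184,.022,138)
u,v=map(int,proj(d,(.6157,.184,.034))); print(u,v)
for r in rects(d,mask(d,(95,100,60),(118,255,255)),.034,40):
    if abs(r[0][0]-u)<60 and abs(r[0][1]-v)<80: print("blue",*r)
hsv=cv2.cvtColor(d["image"],cv2.COLOR_BGR2HSV)
print(hsv[v-60:v+40:8,u].tolist()); print(hsv[v,u-60:u+60:8].tolist())
for V in (140,160):
    m=cv2.inRange(hsv,np.array((0,0,V)),np.array((180,30,255)))|mask(d,(95,60,60),(122,255,255))
    m=cv2.morphologyEx(m,cv2.MORPH_CLOSE,np.ones((7,7)))
    for r in rects(d,m,.034,500):
        if abs(r[0][0]-u)<60 and abs(r[0][1]-v)<60: print("white",V,*r)
t=grab("top"); M=rot(monitor.get_obs()["tool_rot"])
for px in((287,156),(335,156)):
    p=np.array([*cast(t,px,.006)[0],0])-[.6157,.184,0]; print("small in tool",(M.T@p).round(3))
E
```

```text
t 21.1 tcp [618.6 195.3 157.6] yaw 138.1 tilt 0.07 q7 0.1 w 0.0776
shift mm [ -5.6 -10.4 135.6] twist [np.float64(0.1)]
309 241
blue [328. 198.] [599.6, 217.5] [6.2, 7.8] 48.2
blue [281. 240.] [600.1, 167.5] [11.6, 81.5] 137.6
[[165, 8, 134], [38, 6, 165], [25, 10, 155], [36, 9, 144], [30, 9, 146], [45, 3, 165], [30, 6, 159], [30, 9, 148], [75, 3, 171], [25, 10, 158], [30, 8, 153], [100, 4, 197], [100, 12, 196]]
[[23, 44, 134], [19, 50, 128], [25, 47, 104], [107, 58, 119], [102, 168, 161], [110, 8, 201], [90, 4, 197], [83, 5, 196], [30, 7, 156], [106, 64, 119], [102, 161, 108], [30, 7, 151], [30, 14, 88], [90, 7, 76], [22, 40, 184]]
white 140 [310. 230.] [610.0, 188.4] [63.4, 100.4] 134.0
white 160 [309. 238.] [614.9, 183.4] [57.8, 84.1] 137.9
small in tool [-0.048  0.095 -0.   ]
small in tool [-0.103  0.036 -0.   ]
```

I've used all 14 pictures, so from here I'll use masks only. The slide box mask fits 57.8x84.1 mm at (615,183.5), 137.9°.

Call:
jog_arm(series=[[0.078, -0.005, -0.011, 0.02, 0], [0.078, 0, 0, 0.04, 0], [0.078, 0, 0, 0.04, 0], [0.078, 0, 0, 0.02, 0], [0.078, 0, 0, 0, 0]])

```text
time_s: 21.65
position: [0.6138, 0.1814, 0.0349]
tool_rot: [-0.002, 0.358, 0.934, -0.001]
wrist_force: [-0.6, 0.3, 0.6]
gripper_width: 0.85
finger_force: 0.0
```

```bash
python3 -c "
from h import *
go(.6151,.1836,.022,138)"
```

```text
t 21.65 tcp [613.8 181.4  34.9] yaw 138.0 tilt 0.3 q7 0.03 w 0.0781
shift mm [ 0.5  2.6 12.8] twist [np.float64(0.0)]
```

Call:
jog_arm(series=[[0.078, 0, 0.0015, 0.008, 0], [0.07, 0, 0, 0.002, 0], [0.05, 0, 0, 0, 0], [0.05, 0, 0, 0, 0], [0.05, 0, 0, 0, 0]], newtons=35)

```text
time_s: 22.15
position: [0.6177, 0.1825, 0.0288]
tool_rot: [0.001, 0.359, 0.933, 0.001]
wrist_force: [-1.1, 0.1, 4.2]
gripper_width: 0.625
finger_force: 35.0
```

Call:
jog_arm(series=[[0.05, 0, 0, 0, 0], [0.05, 0, 0, 0, 0], [0.05, 0, 0, -0.003, 0], [0.05, 0, 0, -0.01, 0], [0.05, 0, 0, 0, 0]])

```text
time_s: 22.65
position: [0.6176, 0.1824, 0.0418]
tool_rot: [0.001, 0.359, 0.933, 0.001]
wrist_force: [0.3, 0.6, -2.1]
gripper_width: 0.623
finger_force: 35.0
```

```bash
python3 -c "
from h import *
go(.486,.2765,.06,140.4); print(monitor.get_obs()['wrist_force'])"
```

```text
t 22.65 tcp [617.6 182.4  41.8] yaw 137.9 tilt 0.09 q7 0.03 w 0.0572
shift mm [160.7 -18.3 -18.3] twist [np.float64(-2.5)]
[ 0.27210863  0.57211836 -2.07970763]
```

Call:
jog_arm(series=[[0.05, 0, 0, -0.02, 0], [0.05, 0.02, -0.002, -0.02, 0], [0.05, 0.03, -0.004, 0, 0], [0.05, 0.035, -0.004, 0, 0], [0.05, 0.035, -0.004, 0, 0]])

```text
time_s: 23.15
position: [0.518, 0.2527, 0.082]
tool_rot: [0.001, 0.359, 0.933, 0.0]
wrist_force: [0.4, -0.0, -1.9]
gripper_width: 0.624
finger_force: 35.0
```

Call:
jog_arm(series=[[0.05, 0.028, -0.003, 0, -2.5], [0.05, 0.01, -0.001, 0, 0], [0.05, 0, 0, 0, 0], [0.05, 0, 0, 0, 0], [0.05, 0, 0, 0, 0]])

```text
time_s: 23.65
position: [0.4891, 0.273, 0.0806]
tool_rot: [0.0, 0.34, 0.94, -0.0]
wrist_force: [1.3, 0.5, -1.8]
gripper_width: 0.627
finger_force: 35.0
```

```bash
python3 - <<'E'
from h import *
d=grab("wrist"); o=monitor.get_obs(); z=o["position"][2]
for r in rects(d,mask(d,*COL["blue"]),.008,100): print("tray",*r)
for zz in(.008,.003):
  m=mask(d,*COL["blue"]); ys,xs=np.nonzero(m[:, 280:360]); v=ys.min(); xs=np.nonzero(m[v+2])[0]; xs=xs[(xs>180)&(xs<460)]
  a=np.radians(140.4);u=np.array([np.cos(a),np.sin(a)]); print(v,xs.min(),xs.max(),"lip centre->tray",cast(d,((xs.min()+xs.max())/2,v),zz)[0]-.054*u)
for r in rects(d,mask(d,(95,100,60),(118,255,255)),z+.0052,100): print("box blue",*r)
hsv=cv2.cvtColor(d["image"],cv2.COLOR_BGR2HSV)
m=cv2.inRange(hsv,np.array((0,0,130)),np.array((180,25,255)))
for r in rects(d,m,z+.0052,500): print("white",*r)
go(.486,.2765,.031,140.4)
E
```

```text
tray [137. 234.] [402.0, 187.7] [2.7, 38.4] 138.0
tray [322. 177.] [451.3, 304.2] [19.3, 63.7] 50.3
162 271 373 lip centre->tray [0.48542885 0.27590635]
162 271 373 lip centre->tray [0.48558731 0.27578987]
box blue [353. 337.] [512.4, 271.6] [5.2, 8.5] 50.4
box blue [147. 278.] [430.7, 218.6] [5.3, 5.4] 50.3
box blue [353. 259.] [483.1, 296.3] [7.4, 8.5] 51.2
box blue [357. 218.] [469.8, 307.4] [6.6, 8.3] 50.3
box blue [272. 277.] [467.4, 261.4] [12.1, 68.8] 140.2
box blue [145. 234.] [415.8, 232.8] [9.9, 28.7] 137.3
box blue [322. 177.] [446.2, 307.9] [12.9, 43.1] 50.3
white [501. 271.] [535.2, 345.0] [43.5, 43.7] 41.3
white [313. 260.] [480.5, 279.2] [58.3, 71.3] 140.4
white [147. 239.] [415.6, 233.1] [17.7, 48.0] 139.6
t 23.7 tcp [488.8 273.   80.5] yaw 140.3 tilt 0.03 q7 -0.17 w 0.0575
shift mm [ 4.4  0.9 49.5] twist [np.float64(-0.1)]
```

The box sits within about 2 mm of the blue tray's centre. I'll apply a small correction and lower it.

Call:
jog_arm(series=[[0.05, 0.0015, 0.001, 0.02, 0], [0.05, 0, 0, 0.015, 0], [0.05, 0, 0, 0.007, 0], [0.05, 0, 0, 0.003, 0], [0.05, 0, 0, 0, 0]])

```text
time_s: 24.2
position: [0.4868, 0.276, 0.0353]
tool_rot: [-0.0, 0.338, 0.941, -0.0]
wrist_force: [0.3, 0.2, -2.9]
gripper_width: 0.625
finger_force: 35.0
```

Call:
jog_arm(series=[[0.05, 0, 0, 0.0015, 0], [0.05, 0, 0, 0, 0]])

```text
time_s: 24.4
position: [0.4871, 0.2762, 0.0345]
tool_rot: [0.0, 0.338, 0.941, 0.0]
wrist_force: [-0.4, 0.0, -1.5]
gripper_width: 0.626
finger_force: 35.0
```

Call:
jog_arm(series=[[0.05, 0, 0, 0.001, 0], [0.05, 0, 0, 0, 0]])

```text
time_s: 24.6
position: [0.487, 0.276, 0.0333]
tool_rot: [0.0, 0.338, 0.941, 0.0]
wrist_force: [-0.1, -1.0, -1.3]
gripper_width: 0.628
finger_force: 35.0
```

Call:
jog_arm(series=[[0.05, 0, 0, 0.0015, 0], [0.05, 0, 0, 0, 0]])

```text
time_s: 24.8
position: [0.4868, 0.2759, 0.0315]
tool_rot: [-0.0, 0.338, 0.941, -0.0]
wrist_force: [0.4, 0.2, -1.3]
gripper_width: 0.624
finger_force: 35.0
```

Call:
jog_arm(series=[[0.05, 0, 0, 0.001, 0], [0.05, 0, 0, 0, 0]])

```text
time_s: 25.0
position: [0.4868, 0.2759, 0.0305]
tool_rot: [-0.0, 0.338, 0.941, -0.0]
wrist_force: [-0.6, 0.4, -1.9]
gripper_width: 0.629
finger_force: 35.0
```

Call:
jog_arm(series=[[0.05, 0, 0, 0.001, 0], [0.05, 0, 0, 0, 0]])

```text
time_s: 25.2
position: [0.4869, 0.2761, 0.0298]
tool_rot: [0.0, 0.338, 0.941, 0.0]
wrist_force: [-0.9, -0.7, -0.3]
gripper_width: 0.63
finger_force: 35.0
```

Call:
jog_arm(series=[[0.05, 0, 0, 0.0007, 0], [0.05, 0, 0, 0, 0]])

```text
time_s: 25.4
position: [0.487, 0.2761, 0.0297]
tool_rot: [0.0, 0.338, 0.941, -0.0]
wrist_force: [-2.6, -1.6, 8.2]
gripper_width: 0.629
finger_force: 35.0
```

Contact. Release and rise.

Call:
jog_arm(series=[[0.05, 0, 0, -0.0006, 0], [0.062, 0, 0, 0, 0], [0.076, 0, 0, 0, 0], [0.076, 0, 0, 0, 0], [0.076, 0, 0, -0.01, 0]])

```text
time_s: 25.9
position: [0.4861, 0.2755, 0.0387]
tool_rot: [-0.001, 0.338, 0.941, -0.001]
wrist_force: [-0.0, 0.7, -0.3]
gripper_width: 0.824
finger_force: 0.0
```

Call:
jog_arm(series=[[0.08, 0, 0, -0.03, 0], [0.08, 0, 0, -0.05, 0], [0.08, 0, 0, -0.05, 0], [0.08, 0, 0, -0.03, 0], [0.08, 0, 0, 0, 0]])

```text
time_s: 26.4
position: [0.4889, 0.278, 0.2049]
tool_rot: [0.003, 0.338, 0.941, 0.003]
wrist_force: [0.3, 1.4, 0.2]
gripper_width: 0.872
finger_force: 0.0
```

```bash
python3 - <<'E'
from h import *
d=grab("wrist"); o=monitor.get_obs(); print(o["position"],o["finger_force"],o["wrist_force"])
hsv=cv2.cvtColor(d["image"],cv2.COLOR_BGR2HSV)
m=cv2.inRange(hsv,np.array((0,0,130)),np.array((180,25,255)))
m=cv2.morphologyEx(m,cv2.MORPH_CLOSE,np.ones((5,5)))
for z in(.035,.025,.015):
  for r in rects(d,m,z,400): print("white",z,*r)
for r in rects(d,mask(d,(95,100,60),(118,255,255)),.035,100): print("boxblue",*r)
for r in rects(d,mask(d,*COL["green"]),.007,100): print("green",*r)
t=grab("top")
for r in rects(t,mask(t,*COL["green"]),.003,60): print("green top",*r)
E
```

```text
[0.48793527 0.27673992 0.20221568] 0.0 [-0.10135954 -0.23726769 -1.12953971]
white 0.035 [ 74. 248.] [363.3, 86.4] [13.9, 83.0] 141.5
white 0.035 [432. 232.] [568.3, 356.4] [59.0, 63.3] 130.8
white 0.035 [200. 206.] [407.7, 203.0] [22.6, 64.9] 138.2
white 0.035 [318. 214.] [484.0, 277.2] [61.0, 92.1] 140.4
white 0.025 [ 74. 248.] [361.2, 79.4] [14.3, 85.5] 141.5
white 0.025 [432. 232.] [572.3, 357.5] [60.7, 65.2] 130.8
white 0.025 [200. 206.] [406.9, 199.5] [23.3, 66.9] 138.2
white 0.025 [318. 214.] [485.5, 275.9] [62.8, 94.9] 140.4
white 0.015 [ 74. 248.] [359.0, 72.3] [14.8, 88.0] 141.5
white 0.015 [432. 232.] [576.3, 358.6] [62.5, 67.1] 130.8
white 0.015 [200. 206.] [406.1, 196.0] [24.0, 68.8] 138.2
white 0.015 [318. 214.] [487.0, 274.6] [64.6, 97.7] 140.4
boxblue [316. 265.] [517.8, 249.5] [3.0, 59.5] 50.4
boxblue [200. 207.] [408.1, 202.5] [13.4, 38.9] 137.8
boxblue [292. 218.] [469.8, 260.4] [12.2, 80.9] 140.1
boxblue [315. 165.] [447.3, 307.6] [13.0, 59.8] 53.0
boxblue [ 63. 180.] [313.8, 126.0] [13.7, 42.2] 140.5
green top [410. 314.] [455.1, 19.9] [26.8, 38.9] 128.6
green top [198. 190.] [655.6, 369.8] [36.6, 56.6] 57.5
green top [242. 164.] [700.0, 297.3] [27.9, 41.4] 24.6
```

```bash
python3 -c "
from h import *
print(order.close_job())"
```

```text
the job is handed in; nothing more can be done
None
```

All four things are on their own trays, measured within about 5 mm of centre, and released. The green cassette did not move, and I handed the job in at about 26 s; no verdict came back.

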